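# Gauge the overload gap of a loaded spring scale

### The job

Set the brass check weight gently down in the middle of the spring scale's pan and let go of it. Then take the taper blade by its handle and slide it, thin end first and kept flat on the steel stop plate, in under the middle of the loaded pan's lipped edge until it drags snugly between the two plates, without forcing it so far that it jacks the pan up by more than a millimetre or so. Finish while still gripping the blade and holding it still at that depth; do not let go of it, and leave the other tools where they are.

Things in the scene. Friction and masses are not known exactly. Their poses are not given: they have to be found in the camera images.
- scale: Spring scale fixed to the bench: grey housing 150 x 140 x 40 mm (x, y, z) with a square aluminium pan on four posts above it. Origin under the middle of the housing, z up. Its +x axis is the direction in which the blade is slid in: the lipped, open side of the pan is the -x side.
- pan: Square aluminium pan plate, 120 x 120 x 6 mm, always level, a 68 mm ring marked around its middle. Origin in the middle of its top face, axes as the scale's; 62 mm above the bench when empty. Moves only up and down, on a spring of 5 N per mm: the weight sinks it by 1.2 to 1.6 mm; at 6 mm it is overloaded. Between its posts is an open channel 80 mm wide, right through.
- pan_edge (a point): Middle of the lower edge of the pan's -x side, where the blade goes in and its sloping top first touches the pan. The flat underside starts here; in front of it an upturned lip, 50 mm wide, reaches 10 mm further to -x and opens upward by 5 mm as a lead-in.
- stop: Steel stop plate in the channel under the pan, fixed; 110 x 36 x 6 mm, axes as the scale's. Origin in the middle of its top face, about 50 mm above the bench, differing up to 1 mm each time. It sticks out 22 mm in front of the pan edge (to -x) as a sill for laying the blade on. Gap from it up to the pan: 5.3 to 7.1 mm with the pan empty, 3.7 to 5.9 mm under the weight.
- weight: Brass check weight, loose: cylinder 50 mm in diameter and 42 mm high with a small neck and knob (22 mm) on top, 63 mm high in all, 0.6 to 0.8 kg. Origin in the middle of its underside.
- blade: Taper feeler blade, loose, 0.15 kg: dark upright handle block 45 x 16 x 34 mm (x, y, z), ahead of it a steel blade 90 mm long, 20 mm wide. Origin under the middle of the handle, x towards the tip, z up. Flat underside; the top slopes evenly from 8 mm thick at the handle (x = 22.5 mm) to 1.5 mm at the tip (x = 112.5 mm), 1 mm per 14 mm.
- blade_tip (a point): Middle of the blade's tip, at its flat underside, 112.5 mm ahead of the blade's origin. The blade is snug where the pan presses on it with 2 to 8 N (pan lifted 0.4 to 1.6 mm; 6 to 22 mm further in than first touch). Steel on steel slides at a friction of about 0.5 (0.4 to 0.6), so with the blade kept pressed lightly on the stop plate the drag rises by 1 to 1.5 N per N of pan force.
- bench_block: Bystander: loose steel bench block, 75 x 75 x 35 mm. Origin under its middle.
- hammer: Bystander: hammer, 220 mm long, lying on the bench.
- dish: Bystander: small white ceramic bowl, 76 mm in diameter, 30 mm high. Origin under its middle.
- screwdriver: Bystander: screwdriver, 180 mm long, lying on the bench.
Mind the look-alikes: they are no part of the job. Leave any green or purple look-alike of the blade alone.

How it is judged:
By the outcome, as a careful person would: the job done as asked, in the order asked, and still so for the second after the job is handed in, while the arm keeps its last pose, push and grip.
It also fails if it takes over 72 s, if anything falls off the work surface, if the arm or the gripper's body presses on something with over 40 N, if the wrist force passes 120 N, or if a joint passes its speed limit or range.

### The arm

A 6-joint arm with a two-finger parallel gripper is mounted at the origin on the work surface. World frame = base frame: x ahead of the robot, y to its left, z up, the work surface at z = 0. Lengths are in mm, angles in rad, forces in N, time in s.
With the tool pointing down it reaches from about 350 to 875 mm from the base axis. Payload 4.2 kg.
Tool frame: the origin (TCP) lies at the very end of the fingers, on their centre line; the grasp point (between the pads) lies 19 mm behind it; z points along the fingers, y is the direction in which the jaws open and shut (so a half turn about z gives the same grasp; the last joint's range is limited). The gripper opens to 85 mm and grips with 20 to 120 N. Pads are 22 mm wide; open, the fingers measure 114 mm over their backs; the gripper's body (76 mm by 85 mm) begins 54 mm behind the grasp point. The pads swing forward as they close: fully open they stand 13 mm farther back than shut.
Start: joints at [1.425, 0.385, 0.008, 0, -1.194, -0.259], TCP at [246.113, 574.48, 231.312] pointing down, gripper open.
Joint ranges: [-3.14, 3.14], [-1.21, 2.06], [-1.07, 1.41], [-3.16, 2.05], [-2.99, -0.16], [-3.1, 3.1]. Speed limits (rad/s): [2.79, 2.79, 3.14, 3.14, 3.14, 3.14].

### API

Orientations are given as a unit quaternion [x, y, z, w].
In Python, from bench import arm, optics, job gives the robot as it stands.
- The arm moves only by the tool send_rows, never from a script. Its argument "steps" is a list that holds one entry, the list of rows, each a list of 5 numbers: the shift along the tool's x, y, z in cm, then the turn about the tool's z in rad, then the opening, from 0 (shut) to 1 (fully open). A call has 1 to 10 rows; each row shifts and turns the pose as measured when the row begins, along the tool's axes as they then stand; what a row does not reach is not made up. A row lasts 1/12 s, in which the tool goes at most 41.7 mm and 7.16 degrees, less where a joint would pass 70% of its speed; a pose out of reach is approached as far as the arm can. A call with a gripper value outside its range is refused whole. The fingers move at their own pace and stop on an object; the grip force is fixed at half the most. Time passes only in rows, so rows that do not move let the fingers close. It gives the time, the measured TCP pose, the force and the opening at its end, in the units of the state.
- arm.read_state(): the state, without advancing time (a new reading comes with each control period).
- optics.get_image(name): name is "scene" or "top" or "wrist"; returns (picture, depth): 384x512x3 uint8, blue, green, red; 384x512 float32, mm along the optical axis (not along the pixel's ray), 0 where there is no reading.
- optics.get_calibration(name): a dict with "K" (3x3 intrinsics, pixels), "rvec" (rotation vector, rad) and "tvec" (3), from world to camera coordinates, as OpenCV has them; the wrist camera has in their place "hand_eye" (4x4, takes a point from camera to tool coordinates, whose origin is the TCP and whose axes are the flange's). Camera axes: x right, y down, z forward; pixel columns grow to the right and rows downward; lengths in mm; the calibration is good to about 2 mm. A picture is of the moment at which its call begins: read the wrist's pose just before it. get_calibration takes no time and is no camera call.
- job.job_done(): hands the job in, once; it reports no verdict.
The state is a dict: "clock": time; "joints": joint angles; "joint_vel": joint speeds; "joint_efforts": joint torques, N m; "position": TCP position; "ee_rot": TCP orientation; "contact_force": force on the tool from outside, world axes, zero at the start; "wrist_torque": the same for the moment, N m; "gripper_width": finger opening in mm.
Only numpy, scipy, OpenCV 4.12 (cv2) and the standard library are available. Lean on these libraries where they do the work, as an engineer would, in place of code of your own. Each camera call takes 0.05 s, during which the arm holds its last target. There are 200 camera calls.

## Working session

There is one attempt and no reset: what is moved stays moved. The work goes in short steps, Python scripts to look and compute and a tool call to move; the robot and the scene stay as the last step left them, time stands still between calls to the robot, and variables do not carry over. Pictures are saved under pics/ and viewed, about 8 in all and at most 12, crops included, and the job is handed in when it is done.

Besides the shell and the picture viewer there is one more tool, called after ">>>" as name([rows], argument=value, ...), one row to a line, values as JSON. send_rows: Moves the arm, as the interface text tells. Its arguments: {"type":"object","properties":{"steps":{"type":"array","items":{"type":"array","items":{"type":"array","items":{"type":"number"}}}}},"required":["steps"]}

```bash
mkdir -p pics; ls; cat > h.py <<'E'
import numpy as np, cv2
from bench import arm, optics, job
from scipy.spatial.transform import Rotation as R
def cam(name, st=None):
    c=optics.get_calibration(name); K=np.array(c["K"],float)
    if name=="wrist":
        H=np.array(c["hand_eye"],float); st=st or arm.read_state()
        Rt=R.from_quat(st["ee_rot"]).as_matrix()
        return K, Rt@H[:3,:3], Rt@H[:3,3]+np.array(st["position"])
    Rm=cv2.Rodrigues(np.array(c["rvec"],float))[0]; return K, Rm.T, -Rm.T@np.array(c["tvec"],float).ravel()
def grab(name):
    st=arm.read_state(); im,d=optics.get_image(name); return im,d,cam(name,st)
def cloud(d,C):
    K,Rm,t=C; v,u=np.indices(d.shape); p=np.stack([(u-K[0,2])/K[0,0]*d,(v-K[1,2])/K[1,1]*d,d],-1)
    return p@Rm.T+t
def ray(uv,C,z):
    K,Rm,t=C; r=Rm@np.array([(uv[0]-K[0,2])/K[0,0],(uv[1]-K[1,2])/K[1,1],1.]); return t+r*(z-t[2])/r[2]
def proj(p,C):
    K,Rm,t=C; q=K@(Rm.T@(np.array(p)-t)); return q[:2]/q[2]
E
python3 - <<'E'
from h import *
s=arm.read_state(); print(s)
a=[]
for n in("top","scene"):
    im,d,C=grab(n); np.savez(n+".npz",im=im,d=d); cv2.imwrite(f"pics/{n}0.png",cv2.resize(im,None,fx=1.5,fy=1.5)); print(n,C[2],C[1][:,2])
E
```

```text
pics
{'clock': 0.0, 'joints': array([ 1.42461726e+00,  3.85531646e-01,  6.64144001e-03, -5.03484541e-04,
       -1.19399681e+00, -2.58598367e-01]), 'joint_vel': array([-2.34874828e-05, -1.86623075e-03, -5.35400078e-04, -5.17749608e-04,
       -1.19996361e-03,  1.37158036e-03]), 'joint_efforts': array([ 1.06273109e-05, -3.92287123e+01,  1.88398308e+01,  4.18614417e+00,
       -4.64095589e-03,  3.90541018e-06]), 'position': array([245.88686372, 573.96948634, 230.24206355]), 'ee_rot': array([ 9.79569982e-01, -2.01100726e-01, -1.74887765e-04,  1.05683916e-03]), 'contact_force': array([-0.27954883, -0.15147055,  0.7353008 ]), 'wrist_torque': array([0.01136124, 0.03067601, 0.02453997]), 'gripper_width': 85.43170217676405}
top [ 406.44371827   49.14665943 1046.08002999] [ 0.19479926 -0.01366352 -0.98074796]
scene [ 954.82266716 -614.34771321 1174.34958815] [-0.24859331  0.48530835 -0.83825842]
```

View pics/top0.png

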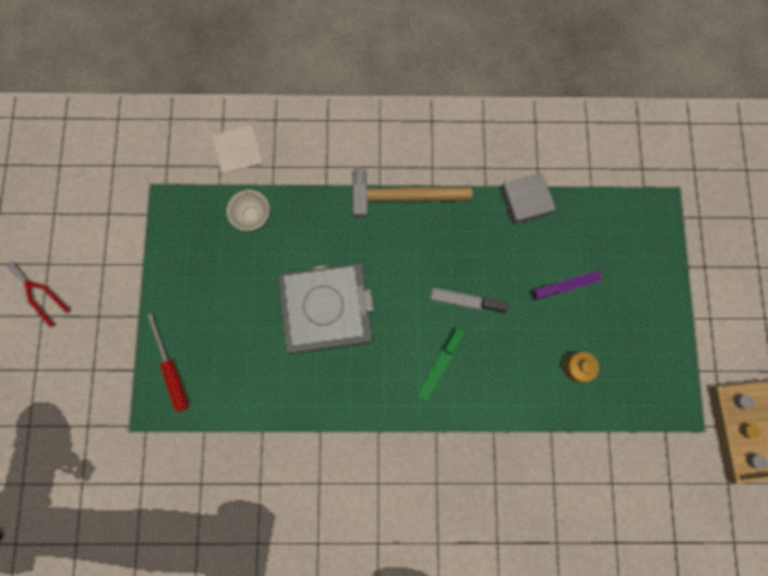

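View pics/scene0.png

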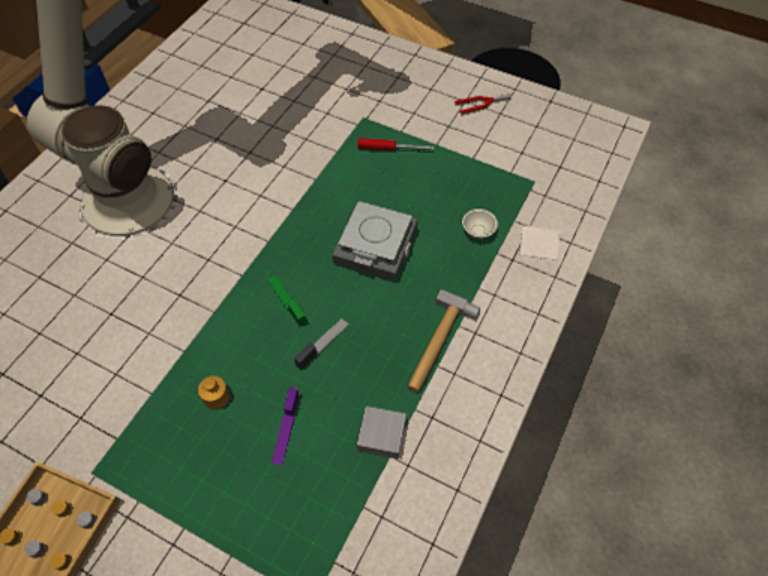

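The top view (1.5x scale) shows the scale at (325,307) with its lip on the right, the blade at (470,300) with its handle on the right, and the weight at (584,366). The bystanders sit clear of these. Next I'll measure the three parts.

```bash
cat > m.py <<'E'
from h import *
C=cam("top"); D=np.load("top.npz"); im,d=D["im"],D["d"]; P=cloud(d,C)
hsv=cv2.cvtColor(im,cv2.COLOR_BGR2HSV)
def comp(m,uv,name):
    n,l,s,c=cv2.connectedComponentsWithStats(m.astype(np.uint8)); i=l[int(uv[1]),int(uv[0])]
    mm=l==i; print(name,"px",mm.sum(),"cent",c[i],"minrect",cv2.minAreaRect(np.argwhere(mm)[:,::-1].astype(np.float32))); return mm
valid=d>0
z=P[...,2]
def rect(mm,zz,name):
    pts=np.array([ray(p,C,zz)[:2] for p in np.argwhere(mm)[:,::-1]],np.float32); r=cv2.minAreaRect(pts); print(name,"world",np.round(cv2.boxPoints(r),1).tolist(),np.round(r[0],1),np.round(r[1],1),r[2],"mean",pts.mean(0)); return pts
# weight
H,S,V=[hsv[...,k] for k in range(3)]
w=comp((H>8)&(H<28)&(S>110)&(V>60),(584/1.5,366/1.5),"weight"); rect(w,42,"weight@42"); print("z",np.percentile(z[w],[5,50,95]))
k=w&(z>55); print("knob",k.sum(),P[k].mean(0))
# pan
p=comp((z>54)&(z<72),(325/1.5,330/1.5),"pan"); rect(p,62,"pan"); print("z",np.percentile(z[p],[5,50,95]))
# blade
notgreen=~((H>60)&(H<90)&(S>90))
b=comp(notgreen&(z<45),(455/1.5,300/1.5),"blade"); rect(b,5,"blade")
print("z blade",[np.round(P[int(y/1.5),int(x/1.5)],1).tolist() for x,y in((440,295),(455,298),(470,300),(485,304),(495,305),(503,307))])
print("table z",np.median(z[:, :][(H>60)&(H<90)&(S>90)]))
for q in ((364,300),(366,290),(345,272)): print(q,P[int(q[1]/1.5),int(q[0]/1.5)])
cv2.imwrite("pics/crop0.png",cv2.resize(im[160:260,170:410],None,fx=3.3,fy=3.3,interpolation=cv2.INTER_CUBIC))
E
python3 m.py
```

```text
weight px 363 cent [387.49586777 244.39393939] minrect ((387.0, 244.5), (19.0, 22.0), 90.0)
weight@42 world [[426.8999938964844, -266.20001220703125], [427.0, -323.6000061035156], [475.1000061035156, -323.5], [475.0, -266.1000061035156]] [ 451.  -294.9] [48.1 57.4] 0.10862135142087936 mean [ 451.17923 -295.96164]
z [18.23263249 43.89808606 63.56621412]
knob 69 [ 449.73871471 -284.35286151  104.94999261]
pan px 2286 cent [216.29090114 203.47944007] minrect ((217.3387451171875, 203.3174591064453), (46.8392448425293, 52.10866165161133), 82.23483276367188)
pan world [[484.70001220703125, 194.89999389648438], [503.5, 65.30000305175781], [622.5999755859375, 82.5999984741211], [603.7999877929688, 212.10000610351562]] [553.7 138.7] [120.3 130.9] 8.230484008789062 mean [552.49976 141.99507]
z [60.1444451  63.11118899 66.14534255]
blade px 502 cent [311.60756972 199.78685259] minrect ((312.58056640625, 200.0436248779297), (53.75759506225586, 10.658833503723145), 10.007980346679688)
blade world [[544.2000122070312, -181.3000030517578], [573.0, -186.39999389648438], [598.0999755859375, -43.5], [569.2000122070312, -38.5]] [ 571.1 -112.4] [145.   29.3] 80.05262756347656 mean [ 571.7796 -109.8772]
z blade [[581.8, -59.6, 5.8], [577.0, -87.0, 2.2], [571.2, -113.6, 5.3], [561.5, -135.5, 33.3], [558.9, -153.8, 33.4], [555.9, -166.3, 36.1]]
table z 1.8543893504038351
(364, 300) [560.81566195  76.6188751   66.18110624]
(366, 290) [581.49061238  72.03910455  51.37395764]
(345, 272) [610.72068903 108.06076818  62.53129657]
```

View pics/crop0.png

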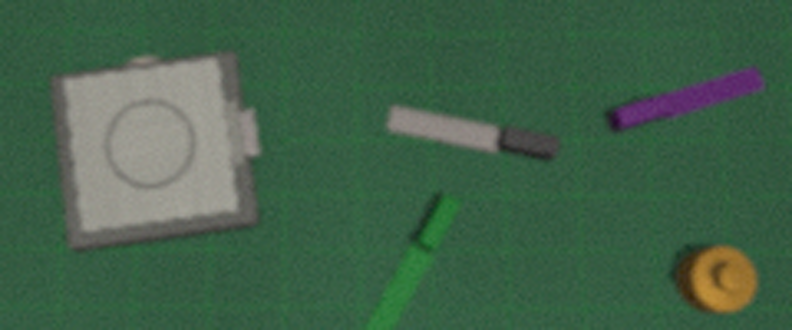

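The crop shows the lip and sill on the right of the pan at about (248,133). The ring centre is at about (150,143) and the blade tip at (390,118). I'll write a small move calculator.

```bash
cat > plan.py <<'E'
import sys; from h import *
# usage: plan.py x y z yawdeg grip [n] ; prints rows in tool axes
def yaw(s): m=R.from_quat(s["ee_rot"]).as_matrix(); return np.arctan2(m[1,0],m[0,0])
def plan(x,y,z,yd,g,n=None):
    s=arm.read_state(); p=np.array(s["position"]); a=yaw(s); t=np.array([x,y,z])
    da=(np.radians(yd)-a+np.pi)%(2*np.pi)-np.pi; dist=np.linalg.norm(t-p)
    n=n or max(1,int(np.ceil(max(dist/38,abs(da)/.12))))
    print("from",p.round(1),"yaw",round(np.degrees(a),1),"dist",round(dist),"n",n)
    for i in range(n):
        d=(t-p)/n; c,s_=np.cos(a),np.sin(a)
        print([round(float(v),2) for v in ((c*d[0]+s_*d[1])/10,(s_*d[0]-c*d[1])/10,-d[2]/10)]+[round(float(-da/n),3),g]); a+=da/n
if __name__=="__main__":
    v=[float(q) for q in sys.argv[1:]]; plan(*v[:5],int(v[5]) if len(v)>5 else None)
E
python3 - <<'E'
from h import *
print(np.round(optics.get_calibration("wrist")["hand_eye"],3), optics.get_calibration("wrist")["K"])
E
python3 plan.py 490 90 240 -82 1 ; tail -2 plan.py >/dev/null
```

```text
[[   0.      -0.949   -0.316   80.593]
 [   1.       0.       0.       0.771]
 [  -0.      -0.316    0.949 -143.561]
 [   0.       0.       0.       1.   ]] [[295.10580235   0.         265.39759787]
 [  0.         295.10580235 191.08897079]
 [  0.           0.           1.        ]]
from [245.9 574.  230.3] yaw -23.2 dist 542 n 15
[2.77, 2.32, -0.06, 0.068, 1.0]
[2.92, 2.13, -0.06, 0.068, 1.0]
[3.06, 1.93, -0.06, 0.068, 1.0]
[3.18, 1.71, -0.06, 0.068, 1.0]
[3.29, 1.49, -0.06, 0.068, 1.0]
[3.39, 1.26, -0.06, 0.068, 1.0]
[3.46, 1.03, -0.06, 0.068, 1.0]
[3.53, 0.79, -0.06, 0.068, 1.0]
[3.57, 0.55, -0.06, 0.068, 1.0]
[3.6, 0.3, -0.06, 0.068, 1.0]
[3.61, 0.05, -0.06, 0.068, 1.0]
[3.61, -0.19, -0.06, 0.068, 1.0]
[3.59, -0.44, -0.06, 0.068, 1.0]
[3.55, -0.68, -0.06, 0.068, 1.0]
[3.49, -0.93, -0.06, 0.068, 1.0]
```

>>> send_rows([
  [[2.9, 2.2, 0, 0.07, 1], [3.1, 2.0, 0, 0.07, 1], [3.3, 1.8, 0, 0.07, 1], [3.4, 1.5, 0, 0.07, 1], [3.5, 1.3, 0, 0.07, 1], [3.6, 1.0, 0, 0.07, 1], [3.7, 0.7, 0, 0.07, 1], [3.7, 0.4, 0, 0.07, 1], [3.7, 0.0, 0, 0.07, 1], [3.7, -0.4, 0, 0.07, 1]],
])

```text
clock: 0.93
position: [439.7, 246.3, 225.1]
ee_rot: [0.846, -0.534, -0.0, 0.005]
contact_force: [0.5, 1.2, 0.1]
gripper_width: 85.0
```

```bash
python3 plan.py 555 110 240 -82 1
```

```text
from [439.7 246.3 225.1] yaw -64.5 dist 179 n 5
[3.45, -0.91, -0.3, 0.061, 1.0]
[3.39, -1.12, -0.3, 0.061, 1.0]
[3.32, -1.32, -0.3, 0.061, 1.0]
[3.23, -1.52, -0.3, 0.061, 1.0]
[3.13, -1.72, -0.3, 0.061, 1.0]
```

>>> send_rows([
  [[3.4, -0.9, -0.3, 0.06, 1], [3.4, -1.1, -0.3, 0.06, 1], [3.3, -1.3, -0.3, 0.06, 1], [3.2, -1.5, -0.3, 0.06, 1], [3.1, -1.7, -0.3, 0.06, 1], [0, 0, 0, 0, 1], [0, 0, 0, 0, 1]],
])

```text
clock: 1.52
position: [558.4, 95.2, 238.2]
ee_rot: [0.748, -0.664, -0.0, 0.008]
contact_force: [0.4, -0.3, -0.4]
gripper_width: 85.3
```

```bash
python3 - <<'E'
from h import *
st=arm.read_state(); im,d=optics.get_image("wrist"); C=cam("wrist",st); np.savez("w1.npz",im=im,d=d); import pickle; pickle.dump(C,open("w1.pkl","wb"))
cv2.imwrite("pics/w1.png",cv2.resize(im,None,fx=1.5,fy=1.5)); P=cloud(d,C); print(st["position"],proj((553,139,62),C),np.median(P[...,2]))
E
python3 plan.py 450 -250 200 -82 1
```

```text
[558.43629345  95.22217342 238.23188103] [262.80594305 208.45564612] 2.253461901524787
from [558.3  95.5 238.2] yaw -83.2 dist 364 n 10
[3.3, 1.49, 0.38, -0.002, 1.0]
[3.3, 1.49, 0.38, -0.002, 1.0]
[3.3, 1.5, 0.38, -0.002, 1.0]
[3.29, 1.51, 0.38, -0.002, 1.0]
[3.29, 1.51, 0.38, -0.002, 1.0]
[3.29, 1.52, 0.38, -0.002, 1.0]
[3.28, 1.53, 0.38, -0.002, 1.0]
[3.28, 1.53, 0.38, -0.002, 1.0]
[3.28, 1.54, 0.38, -0.002, 1.0]
[3.27, 1.55, 0.38, -0.002, 1.0]
```

View pics/w1.png

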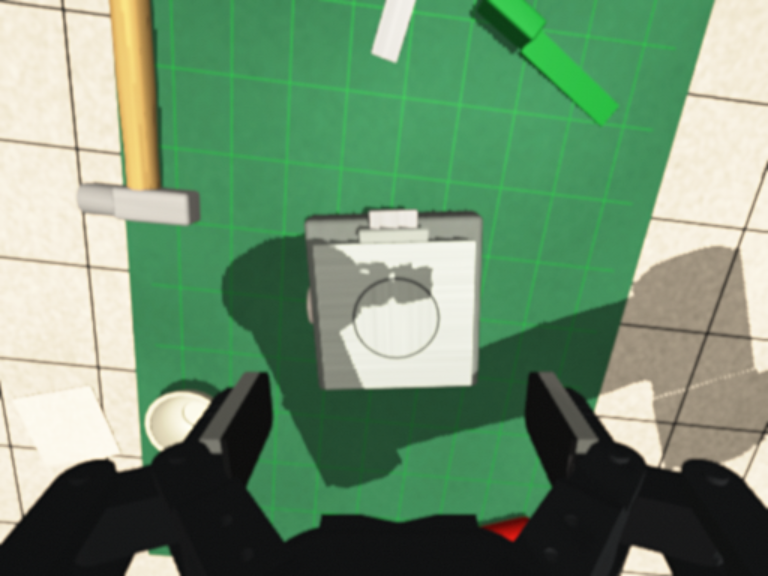

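The wrist view shows the pan with its ring centred at (396,317), the lip at (395,237) and the sill at (393,218), all at 1.5x scale. I'll refine from these while moving on to the weight.

```bash
python3 - <<'E'
from h import *; import pickle
C=pickle.load(open("w1.pkl","rb")); D=np.load("w1.npz"); im,d=D["im"],D["d"]; P=cloud(d,C); z=P[...,2]
m=(z>58.5)&(z<66); m[:, :200]=0; m[:,330:]=0; m[:150]=0; m[270:]=0
m=cv2.morphologyEx(m.astype(np.uint8),cv2.MORPH_OPEN,np.ones((3,3)))
n,l,s,c=cv2.connectedComponentsWithStats(m); i=1+np.argmax(s[1:,4]); mm=l==i
print("pan z",np.median(z[mm]),s[i],c[i]); pts=P[mm][:,:2].astype(np.float32); r=cv2.minAreaRect(pts); print(r,cv2.boxPoints(r))
ppx=np.argwhere(mm)[:,::-1]; 
print("ring centre", ray((396/1.5,317/1.5),C,62))
# pan corners by eye (bright top) at 1.5x
for q in ((313,242),(477,240),(474,384),(324,388)): print("corner",ray((q[0]/1.5,q[1]/1.5),C,62).round(1))
for q in ((370,211),(416,210),(362,231),(428,230)): print("sill/lip",ray((q[0]/1.5,q[1]/1.5),C,50 if q[1]<220 else 61).round(1))
st=P[143:152,250:274]; print("sill z",np.round(st[...,2].mean(1),1)); print("bench z", np.median(z[60:120,330:400]))
E
```

```text
pan z 63.33864377898374 [  209   153   108   107 10281] [263.75527672 207.26417664]
((551.87158203125, 138.87054443359375), (120.3399658203125, 130.80963134765625), 8.248571395874023) [[482.94058  194.9663  ]
 [501.70755   65.50988 ]
 [620.8026    82.774796]
 [602.03564  212.2312  ]]
ring centre [551.20123078 142.41340066  62.        ]
corner [618.7  90.5  62. ]
corner [498.9  75.1  62. ]
corner [480.7 193.8  62. ]
corner [602.5 211.1  62. ]
sill/lip [579.8  64.8  50. ]
sill/lip [545.7  60.1  50. ]
sill/lip [583.8  78.4  61. ]
sill/lip [535.8  72.1  61. ]
sill z [52.  52.  51.9 51.5 51.9 51.8 51.9 51.5 51.9]
bench z 2.228280587997716
```

>>> send_rows([
  [[3.3, 1.5, 0.4, 0, 1], [3.3, 1.5, 0.4, 0, 1], [3.3, 1.5, 0.4, 0, 1], [3.3, 1.5, 0.4, 0, 1], [3.3, 1.5, 0.4, 0, 1], [3.3, 1.5, 0.4, 0, 1], [3.3, 1.5, 0.4, 0, 1], [3.3, 1.5, 0.4, 0, 1], [3.3, 1.5, 0.4, 0, 1], [0, 0, 0, 0, 1]],
])

```text
clock: 2.4
position: [454.7, -216.2, 203.2]
ee_rot: [0.757, -0.653, -0.002, 0.008]
contact_force: [-0.3, 0.6, -0.1]
gripper_width: 85.4
```

```bash
cat > w.py <<'E'
from h import *
im,d,C=grab("wrist"); P=cloud(d,C); z=P[...,2]; hsv=cv2.cvtColor(im,cv2.COLOR_BGR2HSV); H,S,V=[hsv[...,k] for k in range(3)]
m=((H>8)&(H<28)&(S>110)&(V>50)).astype(np.uint8); n,l,s,c=cv2.connectedComponentsWithStats(m)
print(arm.read_state()["position"])
for i in range(1,n):
    if s[i,4]<300: continue
    w=l==i; print(s[i],c[i],"zmax",np.percentile(z[w],98))
    t=w&(z>39)&(z<46); 
    if t.sum()>50: print("top42 circle",cv2.minEnclosingCircle(P[t][:,:2].astype(np.float32)))
    t=w&(z>58)&(z<68); 
    if t.sum()>10: print("knob",P[t].mean(0),np.median(P[t],0),np.ptp(P[t],0))
cv2.imwrite("pics/w2.png",im)
E
python3 w.py
```

```text
[ 455.52939857 -214.67029237  203.55456031]
[ 254   66   51   53 2154] [278.84261838  92.00603528] zmax 64.44175335902106
top42 circle ((449.9038391113281, -300.8365783691406), 24.82291030883789)
knob [ 450.12302692 -300.92101003   63.29296338] [ 450.16924365 -300.92954094   63.31740929] [21.50342016 21.06951346  7.35631601]
[   0  208   23  137 1918] [  7.67361835 290.84358707] zmax 26.443736493612757
```

```bash
python3 plan.py 450 -301 110 -82 1 4;
```

```text
from [ 455.5 -214.7  203.6] yaw -81.5 dist 127 n 4
[2.11, 0.46, 2.34, 0.002, 1.0]
[2.12, 0.45, 2.34, 0.002, 1.0]
[2.12, 0.45, 2.34, 0.002, 1.0]
[2.12, 0.44, 2.34, 0.002, 1.0]
```

>>> send_rows([
  [[2.1, 0.45, 2.3, 0, 1], [2.1, 0.45, 2.3, 0, 1], [2.1, 0.45, 2.3, 0, 1], [2.1, 0.45, 2.3, 0, 1], [0, 0, 0, 0, 1], [0, 0, 0, 0, 1]],
])

```text
clock: 2.95
position: [454.4, -296.8, 111.9]
ee_rot: [0.762, -0.647, 0.002, 0.005]
contact_force: [1.0, 0.1, 1.1]
gripper_width: 85.5
```

```bash
python3 w.py; python3 plan.py 450 -301 12 -82 1 6;
```

```text
[ 454.11621822 -296.33478338  111.66868863]
[ 238  159   65   71 3510] [269.76410256 194.89430199] zmax 64.19962241481211
top42 circle ((450.1727600097656, -301.4718017578125), 24.756473541259766)
knob [ 450.29081074 -302.12446338   63.06943327] [ 450.27856475 -302.17615329   63.2657836 ] [21.22331391 21.62427099  7.25382591]
from [ 454.1 -296.3  111.7] yaw -80.6 dist 100 n 6
[0.07, 0.08, 1.66, 0.004, 1.0]
[0.07, 0.08, 1.66, 0.004, 1.0]
[0.07, 0.08, 1.66, 0.004, 1.0]
[0.07, 0.08, 1.66, 0.004, 1.0]
[0.07, 0.08, 1.66, 0.004, 1.0]
[0.07, 0.08, 1.66, 0.004, 1.0]
```

>>> send_rows([
  [[0.2, 0.2, 1.0, 0, 1], [0.2, 0.2, 1.6, 0, 1], [0.1, 0.1, 1.6, 0, 1], [0.1, 0.1, 1.6, 0, 1], [0, 0, 1.6, 0, 1], [0, 0, 1.6, 0, 1], [0, 0, 0.8, 0, 1], [0, 0, 0, 0, 1]],
])

```text
clock: 3.67
position: [458.1, -297.3, 17.2]
ee_rot: [0.768, -0.641, 0.011, 0.001]
contact_force: [0.3, -0.3, -0.1]
gripper_width: 85.4
```

```bash
python3 plan.py 450 -301.5 12 -82 1 1;
```

```text
from [ 458.1 -297.3   17.2] yaw -79.7 dist 10 n 1
[0.27, 0.87, 0.52, 0.041, 1.0]
```

>>> send_rows([
  [[0.15, 0.45, 0.3, 0.02, 1], [0.12, 0.4, 0.2, 0.02, 1], [0, 0, 0, 0, 1], [0, 0, 0, 0, 1]],
])

```text
clock: 4.0
position: [451.8, -301.0, 14.5]
ee_rot: [0.755, -0.656, 0.013, 0.0]
contact_force: [0.7, 0.8, -0.6]
gripper_width: 85.4
```

```bash
python3 plan.py 450 -301.5 12 -82 1 1;python3 -c "
from h import *
s=arm.read_state();print(R.from_quat(s['ee_rot']).as_matrix()[:,2],s['joints'])"
```

```text
from [ 451.8 -301.    14.5] yaw -82.0 dist 3 n 1
[0.02, 0.19, 0.25, -0.0, 1.0]
[ 0.01922169 -0.01744007 -0.99966313] [-0.28248017  0.49584014 -0.47141792  0.02077726 -0.58031251  0.40453809]
```

>>> send_rows([
  [[0, 0.15, 0.1, 0, 0.5], [0, 0, 0, 0, 0.4], [0, 0, 0, 0, 0.3], [0, 0, 0, 0, 0.3], [0, 0, 0, 0, 0.3], [0, 0, 0, 0, 0.3]],
])

```text
clock: 4.5
position: [451.5, -302.0, 15.7]
ee_rot: [0.754, -0.656, 0.015, -0.001]
contact_force: [0.6, 0.7, -0.5]
gripper_width: 47.6
```

>>> send_rows([
  [[0, 0, 0, 0, 0.2], [0, 0, -0.8, 0, 0.2], [0, 0, -2.0, 0, 0.2], [0, 0, -3.0, 0, 0.2], [0, 0, -3.0, 0, 0.2], [0, 0, -3.0, 0, 0.2], [0, 0, -3.0, 0, 0.2], [0, 0, 0, 0, 0.2]],
])

```text
clock: 5.17
position: [438.6, -295.4, 160.4]
ee_rot: [0.752, -0.659, 0.0, 0.003]
contact_force: [2.6, -0.4, -5.3]
gripper_width: 47.6
```

```bash
python3 w.py; python3 plan.py 551 60 160 -82 0.2 12;python3 -c "
from h import *
s=arm.read_state();print(R.from_quat(s['ee_rot']).as_matrix()[:,2],s['contact_force'])"
```

```text
[ 436.75978092 -294.25522831  157.1568042 ]
[  213   201   106   129 10277] [265.64347572 265.1419675 ] zmax 208.77127933390057
from [ 436.8 -294.3  157.2] yaw -82.5 dist 372 n 12
[-2.8, -1.33, -0.02, -0.001, 0.2]
[-2.8, -1.33, -0.02, -0.001, 0.2]
[-2.8, -1.33, -0.02, -0.001, 0.2]
[-2.8, -1.34, -0.02, -0.001, 0.2]
[-2.8, -1.34, -0.02, -0.001, 0.2]
[-2.8, -1.34, -0.02, -0.001, 0.2]
[-2.8, -1.34, -0.02, -0.001, 0.2]
[-2.8, -1.34, -0.02, -0.001, 0.2]
[-2.79, -1.35, -0.02, -0.001, 0.2]
[-2.79, -1.35, -0.02, -0.001, 0.2]
[-2.79, -1.35, -0.02, -0.001, 0.2]
[-2.79, -1.35, -0.02, -0.001, 0.2]
[-0.00855503 -0.00190769 -0.99996159] [-0.0256116  -0.1730962  -7.97129192]
```

>>> send_rows([
  [[-2.0, -1.0, 0, 0, 0.2], [-3.2, -1.5, 0, 0, 0.2], [-3.2, -1.5, 0, 0, 0.2], [-3.2, -1.5, 0, 0, 0.2], [-3.2, -1.5, 0, 0, 0.2], [-3.2, -1.5, 0, 0, 0.2], [-3.2, -1.5, 0, 0, 0.2], [-3.2, -1.5, 0, 0, 0.2], [-3.2, -1.5, 0, 0, 0.2], [-3.2, -1.5, 0, 0, 0.2]],
])

```text
clock: 6.05
position: [523.1, 39.0, 128.5]
ee_rot: [0.743, -0.668, -0.025, 0.019]
contact_force: [0.3, -1.2, -6.6]
gripper_width: 48.0
```

```bash
python3 plan.py 551 143 150 -82 0.2 5
```

```text
from [523.1  39.  128.5] yaw -83.9 dist 110 n 5
[-2.01, -0.77, -0.43, -0.007, 0.2]
[-2.0, -0.79, -0.43, -0.007, 0.2]
[-2.0, -0.8, -0.43, -0.007, 0.2]
[-1.99, -0.81, -0.43, -0.007, 0.2]
[-1.99, -0.83, -0.43, -0.007, 0.2]
```

>>> send_rows([
  [[-1.4, -0.6, -0.6, 0, 0.2], [-1.4, -0.6, -0.6, 0, 0.2], [-1.4, -0.6, -0.6, 0, 0.2], [-1.4, -0.6, -0.5, 0, 0.2], [-1.4, -0.6, -0.4, 0, 0.2], [-1.4, -0.5, -0.2, 0, 0.2], [-0.8, -0.3, 0, 0, 0.2], [0, 0, 0, 0, 0.2]],
])

```text
clock: 6.72
position: [546.8, 145.8, 140.4]
ee_rot: [0.743, -0.667, -0.034, 0.03]
contact_force: [0.1, -0.1, -5.7]
gripper_width: 47.5
```

```bash
python3 plan.py 551 143 110 -82 0.2 5; cat > t.py <<'E'
from h import *
s=arm.read_state();m=R.from_quat(s['ee_rot']).as_matrix();print("tool axes z",m[:,2].round(4),"x",m[:,0].round(4),"y",m[:,1].round(4),"F",s['contact_force'],"pos",s['position'],s['clock'],s['gripper_width'])
E
python3 t.py
```

```text
from [546.8 145.8 140.4] yaw -83.9 dist 31 n 5
[0.06, -0.08, 0.61, -0.006, 0.2]
[0.07, -0.08, 0.61, -0.006, 0.2]
[0.07, -0.08, 0.61, -0.006, 0.2]
[0.07, -0.08, 0.61, -0.006, 0.2]
[0.07, -0.08, 0.61, -0.006, 0.2]
tool axes z [-9.040e-02  5.000e-04 -9.959e-01] x [ 0.107  -0.9942 -0.0102] y [-0.9901 -0.1075  0.0898] F [ 0.11742521 -0.06256868 -5.70558457] pos [546.79509362 145.79161359 140.44532469] 6.7167 47.532461748297976
```

>>> send_rows([
  [[0, 0, 0, 0, 0.2], [0, 0, 0, 0, 0.2], [0, 0, 0, 0, 0.2], [0, 0, 0, 0, 0.2]],
])

```text
clock: 7.05
position: [545.7, 144.5, 139.6]
ee_rot: [0.743, -0.668, -0.034, 0.031]
contact_force: [-0.5, 0.2, -7.4]
gripper_width: 47.6
```

```bash
python3 t.py
```

```text
tool axes z [-9.330e-02 -7.000e-04 -9.956e-01] x [ 0.1056 -0.9944 -0.0092] y [-0.99   -0.106   0.0928] F [-0.51095722  0.2075953  -7.36419569] pos [545.65150627 144.45954828 139.59853093] 7.05 47.58387072819015
```

>>> send_rows([
  [[0, 0, -1.5, 0, 0.2], [0, 0, -1.5, 0, 0.2], [0, 0, -1.5, 0, 0.2], [0, 0, -1.5, 0, 0.2], [0, 0, 0, 0, 0.2], [0, 0, 0, 0, 0.2]],
])

```text
clock: 7.55
position: [548.9, 140.0, 200.1]
ee_rot: [0.741, -0.67, -0.036, 0.034]
contact_force: [-0.9, -0.2, -7.6]
gripper_width: 47.6
```

```bash
python3 t.py
```

```text
tool axes z [-0.0989 -0.0021 -0.9951] x [ 0.0996 -0.995  -0.0078] y [-0.9901 -0.0999  0.0986] F [-0.88942582 -0.19815188 -7.6020613 ] pos [548.91330737 139.96469995 200.07093807] 7.55 47.648037033427016
```

>>> send_rows([
  [[0, 0, 3.5, 0, 0.2], [0, 0, 3.5, 0, 0.2], [0, 0, 0, 0, 0.2], [0, 0, 0, 0, 0.2]],
])

```text
clock: 7.88
position: [542.3, 138.5, 129.2]
ee_rot: [0.74, -0.671, -0.035, 0.032]
contact_force: [0.5, -0.4, -5.3]
gripper_width: 47.5
```

```bash
python3 t.py
```

```text
tool axes z [-9.530e-02 -8.000e-04 -9.954e-01] x [ 0.0977 -0.9952 -0.0085] y [-0.9906 -0.0981  0.095 ] F [ 0.52818023 -0.43920931 -5.29084318] pos [542.3149584  138.46827451 129.22089714] 7.8833 47.460600674616195
```

>>> send_rows([
  [[0, 3.5, 0, 0, 0.2], [0, 3.5, 0, 0, 0.2], [0, 3.5, 0, 0, 0.2], [0, 0, 0, 0, 0.2], [0, 0, 0, 0, 0.2]],
])

```text
clock: 8.3
position: [437.1, 127.0, 141.2]
ee_rot: [0.74, -0.671, -0.034, 0.033]
contact_force: [1.0, 1.2, -4.9]
gripper_width: 47.6
```

```bash
python3 t.py
```

```text
tool axes z [-0.094  -0.0032 -0.9956] x [ 0.0977 -0.9952 -0.006 ] y [-0.9908 -0.0978  0.0938] F [ 1.04470637  1.22944262 -4.86637757] pos [437.13500837 127.00147238 141.17308221] 8.3 47.6309527648955
```

>>> send_rows([
  [[3.5, 0, 0, 0, 0.2], [3.5, 0, 0, 0, 0.2], [3.5, 0, 0, 0, 0.2], [0, 0, 0, 0, 0.2], [0, 0, 0, 0, 0.2]],
])

```text
clock: 8.72
position: [455.3, 21.4, 148.5]
ee_rot: [0.743, -0.668, -0.029, 0.025]
contact_force: [0.3, 0.1, -5.9]
gripper_width: 47.6
```

```bash
python3 t.py
```

```text
tool axes z [-0.0772  0.0012 -0.997 ] x [ 0.1046 -0.9945 -0.0093] y [-0.9915 -0.105   0.0767] F [ 0.26491448  0.11763565 -5.89800485] pos [455.28330342  21.43980636 148.54424937] 8.7167 47.56836601999765
```

>>> send_rows([
  [[3.5, 0, 0, 0, 0.2], [3.5, 0, 0, 0, 0.2], [3.5, 0, 0, 0, 0.2], [3.5, 0, 0, 0, 0.2], [0, 0, 0, 0, 0.2], [0, 0, 0, 0, 0.2]],
])

```text
clock: 9.22
position: [479.9, -121.7, 153.3]
ee_rot: [0.745, -0.667, -0.024, 0.02]
contact_force: [0.1, 0.4, -5.9]
gripper_width: 47.9
```

```bash
python3 t.py
```

```text
tool axes z [-0.0623  0.0014 -0.9981] x [ 0.1104 -0.9939 -0.0083] y [-0.9919 -0.1107  0.0617] F [ 0.07362952  0.39536453 -5.89688385] pos [ 479.91120492 -121.65958247  153.34656092] 9.2167 47.93269855373444
```

>>> send_rows([
  [[-0.8, 0, 0, 0, 0.2], [-0.8, 0, 0, 0, 0.2], [-0.8, 0, 0, 0, 0.2], [-0.8, 0, 0, 0, 0.2], [-0.8, 0, 0, 0, 0.2], [-0.8, 0, 0, 0, 0.2], [-0.8, 0, 0, 0, 0.2], [-0.8, 0, 0, 0, 0.2], [0, 0, 0, 0, 0.2], [0, 0, 0, 0, 0.2]],
])

```text
clock: 10.05
position: [473.6, -45.4, 155.9]
ee_rot: [0.748, -0.663, -0.023, 0.019]
contact_force: [0.4, -0.3, -6.5]
gripper_width: 47.5
```

```bash
python3 t.py
```

```text
tool axes z [-0.059   0.0019 -0.9983] x [ 0.12   -0.9927 -0.009 ] y [-0.991  -0.1204  0.0583] F [ 0.43913879 -0.26381483 -6.53426263] pos [473.60044872 -45.38891239 155.85109095] 10.05 47.52313909797674
```

>>> send_rows([
  [[4.1, 0.3, 0.2, 0, 0.2], [4.1, 0.3, 0.2, 0, 0.2], [4.1, 0.3, 0.2, 0, 0.2], [4.1, 0.3, 0.2, 0, 0.2], [4.1, 0.3, 0.2, 0, 0.2], [4.1, 0.3, 0.2, 0, 0.2], [4.1, 0.3, 0.2, 0, 0.2], [0, 0, 0, 0, 0.2], [0, 0, 0, 0, 0.2]],
])

```text
clock: 10.8
position: [491.2, -340.8, 139.0]
ee_rot: [0.751, -0.66, -0.021, 0.018]
contact_force: [-1.1, 0.6, -7.3]
gripper_width: 47.1
```

```bash
python3 t.py
```

```text
tool axes z [-5.500e-02  8.000e-04 -9.985e-01] x [ 0.1284 -0.9917 -0.0079] y [-0.9902 -0.1286  0.0544] F [-1.09475006  0.57997674 -7.31613173] pos [ 491.23671289 -340.80124615  138.975035  ] 10.8 47.08086311592298
```

>>> send_rows([
  [[0, 0, 1.8, 0, 0.2], [0, 0, 1.8, 0, 0.2], [0, 0, 1.8, 0, 0.2], [0, 0, 1.8, 0, 0.2], [0, 0, 1.2, 0, 0.2], [0, 0, 0, 0, 0.2], [0, 0, 0, 0, 0.2]],
])

```text
clock: 11.38
position: [486.7, -340.9, 51.8]
ee_rot: [0.751, -0.66, -0.021, 0.019]
contact_force: [1.0, -1.1, -6.6]
gripper_width: 47.9
```

```bash
python3 t.py
```

```text
tool axes z [-5.550e-02 -5.000e-04 -9.985e-01] x [ 0.1276 -0.9918 -0.0066] y [-0.9903 -0.1278  0.0551] F [ 1.00733846 -1.10554585 -6.61053079] pos [ 486.70998336 -340.88212249   51.79013142] 11.3833 47.9043745687539
```

>>> send_rows([
  [[0, 0, -0.8, 0, 0.2], [0, 0, -0.8, 0, 0.2], [0, 0, -0.8, 0, 0.2], [0, 0, -0.8, 0, 0.2], [0, 0, -0.8, 0, 0.2], [0, 0, -0.8, 0, 0.2], [0, 0, -0.8, 0, 0.2], [0, 0, -0.8, 0, 0.2], [0, 0, -0.8, 0, 0.2], [0, 0, -0.8, 0, 0.2]],
])

```text
clock: 12.22
position: [493.7, -340.5, 145.8]
ee_rot: [0.751, -0.659, -0.016, 0.017]
contact_force: [-0.2, -0.7, -6.0]
gripper_width: 47.8
```

```bash
python3 t.py
```

```text
tool axes z [-0.047  -0.0042 -0.9989] x [ 0.1296 -0.9916 -0.002 ] y [-0.9904 -0.1296  0.0471] F [-0.17061604 -0.67778525 -5.95370765] pos [ 493.67978243 -340.4838542   145.83776166] 12.2167 47.79203354853233
```

```bash
python3 plan.py 551 143 140 -82 0.2 40 | head -3
```

```text
from [ 493.7 -340.5  145.8] yaw -82.6 dist 487 n 40
[-1.18, -0.3, 0.01, -0.0, 0.2]
[-1.18, -0.3, 0.01, -0.0, 0.2]
```

>>> send_rows([
  [[-1.2, -0.3, 0, 0, 0.2], [-1.2, -0.3, 0, 0, 0.2], [-1.2, -0.3, 0, 0, 0.2], [-1.2, -0.3, 0, 0, 0.2], [-1.2, -0.3, 0, 0, 0.2], [-1.2, -0.3, 0, 0, 0.2], [-1.2, -0.3, 0, 0, 0.2], [-1.2, -0.3, 0, 0, 0.2], [-1.2, -0.3, 0, 0, 0.2], [-1.2, -0.3, 0, 0, 0.2]],
])

```text
clock: 13.05
position: [507.9, -205.3, 144.8]
ee_rot: [0.752, -0.659, -0.017, 0.018]
contact_force: [-0.2, -0.2, -6.5]
gripper_width: 47.2
```

```bash
python3 t.py;python3 plan.py 551 143 140 -82 0.2 10 | head -3
```

```text
tool axes z [-0.0489 -0.0041 -0.9988] x [ 0.1301 -0.9915 -0.0023] y [-0.9903 -0.1301  0.049 ] F [-0.23132849 -0.15554654 -6.54171832] pos [ 507.85310607 -205.33697807  144.8090661 ] 13.05 47.23166662969803
from [ 507.9 -205.3  144.8] yaw -82.5 dist 351 n 10
[-3.4, -0.88, 0.05, -0.001, 0.2]
[-3.4, -0.88, 0.05, -0.001, 0.2]
```

>>> send_rows([
  [[-1.3, -0.35, 0, 0, 0.2], [-1.3, -0.35, 0, 0, 0.2], [-1.3, -0.35, 0, 0, 0.2], [-1.3, -0.35, 0, 0, 0.2], [-1.3, -0.35, 0, 0, 0.2], [-1.3, -0.35, 0, 0, 0.2], [-1.3, -0.35, 0, 0, 0.2], [-1.3, -0.35, 0, 0, 0.2], [-1.3, -0.35, 0, 0, 0.2], [-1.3, -0.35, 0, 0, 0.2]],
])

```text
clock: 13.88
position: [522.6, -53.8, 141.3]
ee_rot: [0.754, -0.656, -0.019, 0.019]
contact_force: [0.3, -1.2, -6.3]
gripper_width: 47.7
```

>>> send_rows([
  [[-1.3, -0.35, 0, 0, 0.2], [-1.3, -0.35, 0, 0, 0.2], [-1.3, -0.35, 0, 0, 0.2], [-1.3, -0.35, 0, 0, 0.2], [-1.3, -0.35, 0, 0, 0.2], [-1.3, -0.35, 0, 0, 0.2], [-1.3, -0.35, 0, 0, 0.2], [-1.3, -0.35, 0, 0, 0.2], [-1.3, -0.35, 0, 0, 0.2], [-1.3, -0.35, 0, 0, 0.2]],
])

```text
clock: 14.72
position: [533.4, 97.1, 138.0]
ee_rot: [0.757, -0.652, -0.02, 0.022]
contact_force: [0.7, 0.1, -7.3]
gripper_width: 47.3
```

```bash
python3 t.py;python3 plan.py 551 143 120 -82 0.2 6 | head -3
```

```text
tool axes z [-0.0583 -0.0069 -0.9983] x [ 0.1484 -0.9889 -0.0018] y [-0.9872 -0.1483  0.0587] F [ 0.65599302  0.11102491 -7.33201728] pos [533.42118261  97.08933935 137.99600352] 14.7167 47.31962244851536
from [533.4  97.1 138. ] yaw -81.5 dist 52 n 6
[-0.71, -0.4, 0.3, 0.002, 0.2]
[-0.71, -0.4, 0.3, 0.002, 0.2]
```

>>> send_rows([
  [[-0.7, -0.35, 0.6, 0, 0.2], [-0.7, -0.35, 0.6, 0, 0.2], [-0.7, -0.35, 0.6, 0, 0.2], [-0.7, -0.35, 0.6, 0, 0.2], [-0.7, -0.35, 0.6, 0, 0.2], [-0.6, -0.3, 0.6, 0, 0.2], [0, 0, 0, 0, 0.2], [0, 0, 0, 0, 0.2]],
])

```text
clock: 15.38
position: [545.3, 147.8, 94.8]
ee_rot: [0.759, -0.651, -0.02, 0.023]
contact_force: [0.2, -0.5, -7.0]
gripper_width: 47.6
```

```bash
python3 t.py;python3 plan.py 552 143 90 -82 0.2 6 | head -3
```

```text
tool axes z [-0.0611 -0.0092 -0.9981] x [ 1.523e-01 -9.883e-01 -2.000e-04] y [-0.9864 -0.152   0.0618] F [ 0.17289023 -0.48254825 -7.00622628] pos [545.29066165 147.79680167  94.82243757] 15.3833 47.560109196241946
from [545.3 147.8  94.8] yaw -81.2 dist 10 n 6
[0.1, -0.1, 0.08, 0.002, 0.2]
[0.1, -0.1, 0.08, 0.002, 0.2]
```

>>> send_rows([
  [[0.2, -0.25, 0.2, 0, 0.2], [0.2, -0.25, 0.2, 0, 0.2], [0.15, -0.2, 0.2, 0, 0.2], [0, 0, 0, 0, 0.2], [0, 0, 0, 0, 0.2]],
])

```text
clock: 15.8
position: [553.9, 141.3, 88.2]
ee_rot: [0.758, -0.652, -0.02, 0.023]
contact_force: [0.2, -0.1, -5.3]
gripper_width: 47.5
```

```bash
python3 - <<'E'
from h import *
im,d,C=grab("wrist"); P=cloud(d,C); z=P[...,2]; hsv=cv2.cvtColor(im,cv2.COLOR_BGR2HSV); H,S,V=[hsv[...,k] for k in range(3)]
m=((H>8)&(H<28)&(S>110)&(V>50)&(z>110)&(z<135)).astype(np.uint8); print(m.sum())
n,l,s,c=cv2.connectedComponentsWithStats(m); i=1+np.argmax(s[1:,4]); w=l==i; q=P[w]; print(q.mean(0),np.percentile(q,[2,98],axis=0))
p=np.linalg.lstsq(np.c_[q[:,:2]-q[:,:2].mean(0),np.ones(len(q))],q[:,2],rcond=None)[0]; print("top plane",p)
cv2.imwrite("pics/w3.png",im)
E
python3 t.py;python3 plan.py 552 143 80 -82 0.2 6 | head -3
```

```text
6834
[555.76924526 134.2304635  117.96652287] [[532.66933463 117.74671707 111.72189309]
 [576.70919135 156.86660377 134.68501056]]
top plane [-3.61006308e-02  7.34875813e-02  1.17966523e+02]
tool axes z [-0.0606 -0.0093 -0.9981] x [ 1.503e-01 -9.886e-01  1.000e-04] y [-0.9868 -0.15    0.0613] F [-0.04787282 -0.35447329 -6.39669648] pos [553.83628441 141.36768078  88.24276273] 15.85 47.385318526473874
from [553.8 141.4  88.2] yaw -81.4 dist 9 n 6
[-0.03, 0.03, 0.14, 0.002, 0.2]
[-0.03, 0.03, 0.14, 0.002, 0.2]
```

View pics/w3.png

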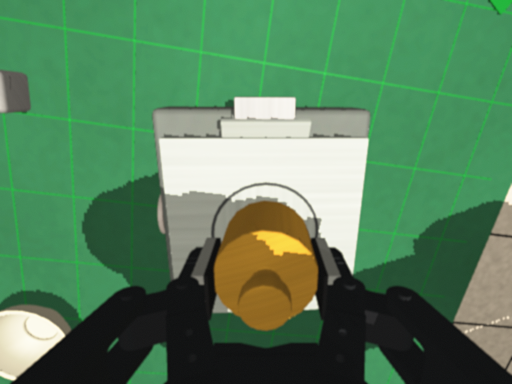

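The wrist view shows the weight between the fingers, at image (266,265). It is over the 68 mm ring, whose top edge is at (266,185). Now I'll lower it slowly.

>>> send_rows([
  [[-0.05, 0.05, 0.2, 0, 0.2], [-0.05, 0.05, 0.2, 0, 0.2], [0, 0, 0.15, 0, 0.2], [0, 0, 0.15, 0, 0.2], [0, 0, 0, 0, 0.2]],
])

```text
clock: 16.27
position: [552.1, 142.0, 81.3]
ee_rot: [0.758, -0.652, -0.02, 0.023]
contact_force: [1.0, -0.1, -6.5]
gripper_width: 47.7
```

```bash
python3 t.py
```

```text
tool axes z [-0.0597 -0.0087 -0.9982] x [ 1.499e-01 -9.887e-01 -4.000e-04] y [-0.9869 -0.1496  0.0604] F [ 0.95579088 -0.12127881 -6.51690932] pos [552.08020695 142.03468022  81.34512994] 16.2667 47.72250381619487
```

>>> send_rows([
  [[0, 0, 0.1, 0, 0.2], [0, 0, 0.1, 0, 0.2], [0, 0, 0.1, 0, 0.2], [0, 0, 0, 0, 0.2]],
])

```text
clock: 16.6
position: [552.0, 142.2, 79.0]
ee_rot: [0.758, -0.651, -0.02, 0.023]
contact_force: [-1.6, 0.2, -3.7]
gripper_width: 47.2
```

```bash
python3 t.py
```

```text
tool axes z [-0.0592 -0.0091 -0.9982] x [ 1.509e-01 -9.885e-01  1.000e-04] y [-0.9868 -0.1507  0.0599] F [-1.55869203  0.2142335  -3.68503122] pos [552.03741408 142.19683474  78.99215898] 16.6 47.21769648247176
```

>>> send_rows([
  [[0, 0, 0.1, 0, 0.2], [0, 0, 0.1, 0, 0.2], [0, 0, 0.05, 0, 0.2], [0, 0, 0, 0, 0.2], [0, 0, 0, 0, 0.2]],
])

```text
clock: 17.02
position: [552.0, 142.2, 78.8]
ee_rot: [0.759, -0.651, -0.019, 0.022]
contact_force: [-2.0, 0.6, -3.0]
gripper_width: 47.5
```

```bash
python3 t.py
```

```text
tool axes z [-0.058  -0.0091 -0.9983] x [ 1.518e-01 -9.884e-01  2.000e-04] y [-0.9867 -0.1515  0.0587] F [-1.98876978  0.57246277 -3.04954988] pos [552.04744185 142.17903456  78.7533856 ] 17.0167 47.469394043167185
```

>>> send_rows([
  [[0, 0, 0.2, 0, 0.2], [0, 0, 0.2, 0, 0.2], [0, 0, 0.2, 0, 0.2], [0, 0, 0.2, 0, 0.2]],
])

```text
clock: 17.35
position: [552.1, 142.2, 75.7]
ee_rot: [0.759, -0.65, -0.018, 0.022]
contact_force: [-6.9, -0.5, 11.0]
gripper_width: 47.6
```

```bash
python3 t.py
```

```text
tool axes z [-0.056  -0.0101 -0.9984] x [ 0.1544 -0.988   0.0013] y [-0.9864 -0.154   0.0569] F [-6.92501411 -0.54268846 10.97596968] pos [552.13166635 142.23123355  75.6989776 ] 17.35 47.587046501667636
```

>>> send_rows([
  [[0, 0, -0.12, 0, 0.2], [0, 0, -0.08, 0, 0.2], [0, 0, 0, 0, 0.2]],
])

```text
clock: 17.6
position: [552.2, 142.3, 78.8]
ee_rot: [0.76, -0.65, -0.018, 0.022]
contact_force: [-1.6, -0.5, -3.5]
gripper_width: 47.4
```

```bash
python3 t.py
```

```text
tool axes z [-0.0549 -0.0098 -0.9984] x [ 0.1547 -0.988   0.0012] y [-0.9864 -0.1544  0.0557] F [-1.57700126 -0.54284329 -3.48368478] pos [552.23861604 142.26542355  78.83852632] 17.6 47.365489933331624
```

>>> send_rows([
  [[0, 0, 0.15, 0, 0.2], [0, 0, 0.1, 0, 0.2], [0, 0, 0, 0, 0.58], [0, 0, 0, 0, 0.6], [0, 0, 0, 0, 0.62], [0, 0, 0, 0, 0.65], [0, 0, 0, 0, 0.7], [0, 0, 0, 0, 0.8], [0, 0, 0, 0, 1], [0, 0, 0, 0, 1]],
])

```text
clock: 18.43
position: [556.3, 143.7, 76.9]
ee_rot: [0.76, -0.649, -0.015, 0.018]
contact_force: [-0.4, 0.0, 0.6]
gripper_width: 85.0
```

```bash
python3 t.py
```

```text
tool axes z [-0.0466 -0.0074 -0.9989] x [ 0.1563 -0.9877  0.    ] y [-0.9866 -0.1561  0.0472] F [-0.4360014   0.01986987  0.55565216] pos [556.28672721 143.72287401  76.89599352] 18.4333 84.99944559309677
```

>>> send_rows([
  [[0, 0, -0.6, 0, 1], [0, 0, -1.0, 0, 1], [0, 0, -1.2, 0, 1], [0, 0, -1.2, 0, 1], [0, 0, -1.5, 0, 1], [0, 0, -1.5, 0, 1], [0, 0, -1.5, 0, 1], [0, 0, -1.5, 0, 1], [0, 0, -1.5, 0, 1], [0, 0, -1, 0, 1]],
])

```text
clock: 19.27
position: [562.8, 144.3, 214.0]
ee_rot: [0.76, -0.649, -0.014, 0.017]
contact_force: [-0.0, 0.4, 0.6]
gripper_width: 85.4
```

```bash
python3 t.py; python3 - <<'E'
from h import *
import pickle
im,d,C=grab("wrist"); P=cloud(d,C); z=P[...,2]; hsv=cv2.cvtColor(im,cv2.COLOR_BGR2HSV); H,S,V=[hsv[...,k] for k in range(3)]
np.savez("w4.npz",im=im,d=d); pickle.dump(C,open("w4.pkl","wb"))
m=((H>8)&(H<28)&(S>110)&(V>50)); 
for a,b in((100,108),(119,130)):
    q=P[m&(z>a)&(z<b)].astype(np.float32); print(len(q),q.mean(0),cv2.minEnclosingCircle(q[:,:2]))
q=P[(z>57)&(z<66)&~m]; q=q[(abs(q[:,0]-551)<80)&(abs(q[:,1]-140)<85)]; r=cv2.minAreaRect(q[:,:2].astype(np.float32)); print(np.median(q[:,2]),r,cv2.boxPoints(r))
b=P[(z<8)&(abs(P[...,0]-551)<200)]; print("bench",np.median(b[:,2]))
cv2.imwrite("pics/w4.png",im)
E
python3 plan.py 562 -130 180 -100 1
```

```text
tool axes z [-0.0431 -0.0071 -0.999 ] x [ 1.568e-01 -9.876e-01  3.000e-04] y [-0.9867 -0.1567  0.0437] F [-0.00895117  0.44440774  0.56235815] pos [562.77829721 144.29028624 213.96981194] 19.2667 85.39177868177383
from [564.1 144.6 216.3] yaw -80.9 dist 277 n 8
[3.39, 0.57, 0.45, 0.042, 1.0]
[3.41, 0.42, 0.45, 0.042, 1.0]
[3.42, 0.28, 0.45, 0.042, 1.0]
[3.43, 0.14, 0.45, 0.042, 1.0]
[3.43, -0.0, 0.45, 0.042, 1.0]
[3.43, -0.15, 0.45, 0.042, 1.0]
[3.42, -0.29, 0.45, 0.042, 1.0]
[3.41, -0.43, 0.45, 0.042, 1.0]Traceback (most recent call last):
  File "<stdin>", line 7, in <module>
cv2.error: OpenCV(4.12.0) /io/opencv/modules/imgproc/src/shapedescr.cpp:201: error: (-215:Assertion failed) count >= 0 && (depth == CV_32F || depth == CV_32S) in function 'minEnclosingCircle'
```

```bash
python3 - <<'E'
from h import *
import pickle
D=np.load("w4.npz"); im,d=D["im"],D["d"]; C=pickle.load(open("w4.pkl","rb")); P=cloud(d,C); z=P[...,2]; hsv=cv2.cvtColor(im,cv2.COLOR_BGR2HSV); H,S,V=[hsv[...,k] for k in range(3)]
m=((H>8)&(H<28)&(S>110)&(V>50)); print(np.unique((z[m]//5)*5,return_counts=True))
for a,b in((98,112),(118,132)):
    q=np.ascontiguousarray(P[m&(z>a)&(z<b)][:,:2],np.float32); print(len(q),q.mean(0), cv2.minEnclosingCircle(q.reshape(-1,1,2)) if len(q)>3 else "")
q=P[(z>57)&(z<66)&~m]; q=q[(abs(q[:,0]-551)<80)&(abs(q[:,1]-140)<85)]; r=cv2.minAreaRect(q[:,:2].astype(np.float32)); print(np.median(q[:,2]),r,cv2.boxPoints(r))
print("bench",np.median(z[(z<8)]))
cv2.imwrite("pics/w4.png",im)
E
```

```text
(array([ -5.,   0.,   5.,  10.,  15.,  20.,  25.,  60.,  65.,  70.,  75.,
        80.,  85.,  90.,  95., 100., 105., 115., 120., 125., 290., 355.]), array([   1,   70,   34,   79,  313,  864,  655,    3,   10,   36,   40,
         53,   48,   49,   57, 1113,  533,   23,  446,   67,    2,   17]))
1668 [551.9162  138.89415] ((550.55126953125, 142.34356689453125), 24.682010650634766)
530 [550.58575 141.8894 ] ((550.3682861328125, 142.63035583496094), 10.915709495544434)
62.01750400714255 ((551.7597045898438, 139.06442260742188), (120.04547882080078, 131.07882690429688), 8.290140151977539) [[482.91428 195.26456]
 [501.81406  65.55542]
 [620.6051   82.86429]
 [601.7053  212.57343]]
bench 1.8631589471376344
```

View pics/w4.png

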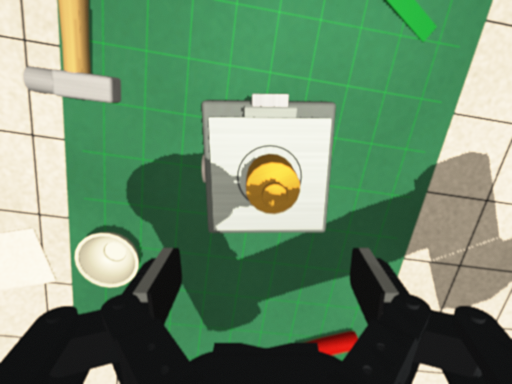

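The weight stands upright at (550.5,142.4), against a pan centre of about (551,143.5). The image shows it inside the ring at (272,185). Next is the blade.

>>> send_rows([
  [[3.4, 0.5, 0.3, 0.04, 1], [3.4, 0.4, 0.3, 0.04, 1], [3.4, 0.2, 0.3, 0.04, 1], [3.4, 0.1, 0.3, 0.04, 1], [3.4, 0, 0.3, 0.04, 1], [3.4, -0.1, 0.3, 0.04, 1], [3.4, -0.3, 0.3, 0.04, 1], [1.5, -0.2, 0.3, 0.04, 1], [0, 0, 0, 0, 1], [0, 0, 0, 0, 1]],
])

```text
clock: 20.15
position: [564.9, -118.4, 198.9]
ee_rot: [-0.643, 0.765, 0.008, -0.01]
contact_force: [0.5, 0.3, 0.1]
gripper_width: 85.3
```

```bash
cat > b.py <<'E'
from h import *
import pickle,sys
im,d,C=grab("wrist"); P=cloud(d,C); z=P[...,2]; hsv=cv2.cvtColor(im,cv2.COLOR_BGR2HSV); H,S,V=[hsv[...,k] for k in range(3)]
np.savez("w5.npz",im=im,d=d); pickle.dump(C,open("w5.pkl","wb")); cv2.imwrite(sys.argv[1],im)
near=(abs(P[...,0]-570)<45)&(P[...,1]<-20)&(P[...,1]>-200)
hm=near&(z>29)&(z<42)&(S<110); q=np.ascontiguousarray(P[hm][:,:2],np.float32); r=cv2.minAreaRect(q); print("handle",len(q),np.median(P[hm][:,2]),r,cv2.boxPoints(r).tolist())
bm=near&(z>-3)&(z<14)&(S<70)&(V>90); bm=cv2.morphologyEx(bm.astype(np.uint8),cv2.MORPH_OPEN,np.ones((3,3)))
n,l,s,c=cv2.connectedComponentsWithStats(bm); i=1+np.argmax(s[1:,4]); q=np.ascontiguousarray(P[l==i][:,:2],np.float32); r=cv2.minAreaRect(q); print("blade",len(q),r,cv2.boxPoints(r).tolist())
print("bench",np.median(z[(z<8)]))
E
python3 b.py pics/w5.png; python3 t.py
```

```text
handle 665 34.87665658332651 ((558.9310302734375, -156.3156280517578), (45.22175216674805, 15.962413787841797), 77.76094055175781) [[546.3379516601562, -176.7206573486328], [561.9375610351562, -180.1045379638672], [571.5241088867188, -135.9105987548828], [555.9244995117188, -132.52671813964844]]
blade 1174 ((573.8383178710938, -88.27761840820312), (85.78094482421875, 21.968568801879883), 77.65545654296875) [[553.9384155273438, -127.828125], [575.3991088867188, -132.5247802734375], [593.7382202148438, -48.72711181640625], [572.2775268554688, -44.03045654296875]]
bench 1.8852235014926464
tool axes z [-0.0262 -0.0016 -0.9997] x [-0.1712 -0.9852  0.006 ] y [-0.9849  0.1713  0.0255] F [ 0.41703782 -0.38818358  0.51452645] pos [ 564.88716527 -117.9398624   198.90337255] 20.2 85.33969635903227
```

```bash
python3 plan.py 559 -156.3 80 -102.3 1 8
```

```text
from [ 564.9 -117.9  198.9] yaw -99.9 dist 125 n 8
[0.49, -0.01, 1.49, 0.005, 1.0]
[0.48, -0.01, 1.49, 0.005, 1.0]
[0.48, -0.01, 1.49, 0.005, 1.0]
[0.48, -0.02, 1.49, 0.005, 1.0]
[0.48, -0.02, 1.49, 0.005, 1.0]
[0.48, -0.02, 1.49, 0.005, 1.0]
[0.48, -0.03, 1.49, 0.005, 1.0]
[0.48, -0.03, 1.49, 0.005, 1.0]
```

>>> send_rows([
  [[0.5, 0, 1.5, 0.005, 1], [0.5, 0, 1.5, 0.005, 1], [0.5, 0, 1.5, 0.005, 1], [0.5, 0, 1.5, 0.005, 1], [0.5, 0, 1.5, 0.005, 1], [0.5, 0, 1.5, 0.005, 1], [0.5, 0, 1.5, 0.005, 1], [0, 0, 0, 0, 1], [0, 0, 0, 0, 1]],
])

```text
clock: 20.95
position: [560.9, -142.4, 95.3]
ee_rot: [-0.638, 0.77, 0.004, -0.006]
contact_force: [0.4, 0.1, 0.7]
gripper_width: 85.6
```

```bash
python3 b.py pics/w6.png; python3 t.py; python3 plan.py 559 -156.3 30 -102.3 1 4
```

```text
handle 1278 34.859008161899 ((558.8099975585938, -157.03956604003906), (44.59870910644531, 16.021272659301758), 77.86116027832031) [[546.289306640625, -177.1558380126953], [561.952392578125, -180.5248260498047], [571.3306884765625, -136.9232940673828], [555.6676025390625, -133.55430603027344]]
blade 1764 ((574.3824462890625, -85.2446517944336), (82.44464874267578, 21.592069625854492), 77.66726684570312) [[555.0309448242188, -123.20980834960938], [576.1246948242188, -127.82162475585938], [593.7339477539062, -47.27949523925781], [572.6401977539062, -42.66767883300781]]
bench 2.055670683063994
tool axes z [-1.540e-02 -9.000e-04 -9.999e-01] x [-0.1864 -0.9825  0.0038] y [-0.9824  0.1864  0.015 ] F [-0.69832259  0.67636364 -0.10500176] pos [ 560.70667886 -142.24126759   95.24455755] 21.0 85.1942273918309
from [ 560.7 -142.2   95.2] yaw -100.7 dist 67 n 4
[0.35, -0.02, 1.63, 0.007, 1.0]
[0.35, -0.03, 1.63, 0.007, 1.0]
[0.35, -0.03, 1.63, 0.007, 1.0]
[0.35, -0.03, 1.63, 0.007, 1.0]
```

>>> send_rows([
  [[0.4, 0, 1.5, 0.01, 1], [0.4, 0, 1.5, 0.01, 1], [0.35, 0, 1.5, 0.007, 1], [0.35, 0, 1.2, 0.007, 1], [0, 0, 1.0, 0, 1], [0, 0, 0, 0, 1]],
])

```text
clock: 21.5
position: [564.9, -153.0, 34.9]
ee_rot: [-0.628, 0.778, -0.002, 0.0]
contact_force: [-0.4, -0.0, -0.8]
gripper_width: 85.5
```

```bash
python3 t.py; python3 plan.py 559 -157 10 -102.3 1 3
```

```text
tool axes z [ 0.0027 -0.002  -1.    ] x [-0.2115 -0.9774  0.0014] y [-0.9774  0.2115 -0.0031] F [-0.35355455 -0.03184604 -0.76464344] pos [ 564.93400315 -153.02398659   34.94507244] 21.5 85.5048721154799
from [ 564.9 -153.    34.9] yaw -102.2 dist 26 n 3
[0.17, 0.17, 0.83, 0.001, 1.0]
[0.17, 0.17, 0.83, 0.001, 1.0]
[0.17, 0.17, 0.83, 0.001, 1.0]
```

>>> send_rows([
  [[0.2, 0.25, 0.8, 0, 1], [0.15, 0.2, 0.7, 0, 1], [0.1, 0.15, 0.5, 0, 1], [0, 0, 0, 0, 1], [0, 0, 0, 0, 1]],
])

```text
clock: 21.92
position: [560.3, -155.2, 16.2]
ee_rot: [-0.629, 0.777, -0.004, 0.002]
contact_force: [0.3, 0.5, 0.3]
gripper_width: 85.2
```

```bash
python3 t.py; python3 plan.py 559 -157 10 -102.3 1 1
```

```text
tool axes z [ 0.0084 -0.0025 -1.    ] x [-2.081e-01 -9.781e-01  7.000e-04] y [-0.9781  0.2081 -0.0088] F [0.2552466  0.47056629 0.30615798] pos [ 560.25402767 -155.19585432   16.21683927] 21.9167 85.1785127365719
from [ 560.3 -155.2   16.2] yaw -102.0 dist 7 n 1
[0.2, 0.09, 0.62, 0.005, 1.0]
```

>>> send_rows([
  [[0.15, 0.1, 0.35, 0.005, 1], [0.05, 0, 0.1, 0, 1], [0, 0, 0, 0, 0.6], [0, 0, 0, 0, 0.3], [0, 0, 0, 0, 0.1], [0, 0, 0, 0, 0], [0, 0, 0, 0, 0], [0, 0, 0, 0, 0], [0, 0, 0, 0, 0], [0, 0, 0, 0, 0]],
])

```text
clock: 22.75
position: [559.8, -157.3, 12.8]
ee_rot: [-0.627, 0.779, -0.005, 0.003]
contact_force: [-0.2, 0.4, 0.9]
gripper_width: 15.0
```

```bash
python3 t.py; python3 b.py pics/w7.png
```

```text
tool axes z [ 0.0112 -0.0028 -0.9999] x [-2.133e-01 -9.770e-01  3.000e-04] y [-0.9769  0.2133 -0.0115] F [-0.19232664  0.35331355  0.87614157] pos [ 559.81123861 -157.25721822   12.81356895] 22.75 14.981570431123945
handle 3553 34.92740843400422 ((558.6275634765625, -157.0112762451172), (40.68070983886719, 41.707462310791016), 31.27820587158203) [[530.4163818359375, -149.7490997314453], [552.0706787109375, -185.39463806152344], [586.8387451171875, -164.27345275878906], [565.1844482421875, -128.62791442871094]]
blade 1140 ((571.9813842773438, -97.37677001953125), (32.10830307006836, 21.33102798461914), 78.26966094970703) [[558.2747192382812, -110.92727661132812], [579.1602172851562, -115.26399230957031], [585.6880493164062, -83.82626342773438], [564.8025512695312, -79.48954772949219]]
bench 2.0144933297662817
```

>>> send_rows([
  [[0, 0, -0.6, 0, 0], [0, 0, -1.0, 0, 0], [0, 0, -1.0, 0, 0], [0, 0, -1.0, 0, 0], [0, 0, -1.0, 0, 0], [0, 0, -1.0, 0, 0], [0, 0, -1.0, 0, 0], [0, 0, 0, 0, 0]],
])

```text
clock: 23.47
position: [558.9, -157.1, 86.5]
ee_rot: [-0.627, 0.779, -0.005, 0.004]
contact_force: [-0.4, -0.4, -1.2]
gripper_width: 14.6
```

```bash
python3 t.py; python3 plan.py 579 -50 90 -81.7 0 10
```

```text
tool axes z [ 0.0119 -0.0028 -0.9999] x [-2.134e-01 -9.770e-01  2.000e-04] y [-0.9769  0.2134 -0.0122] F [-0.377234   -0.41914037 -1.16915444] pos [ 558.94305702 -157.11652846   86.52757234] 23.4667 14.647525247758507
from [ 558.9 -157.1   86.5] yaw -102.3 dist 109 n 10
[-1.09, 0.03, -0.03, -0.036, 0.0]
[-1.09, -0.01, -0.03, -0.036, 0.0]
[-1.09, -0.05, -0.03, -0.036, 0.0]
[-1.09, -0.08, -0.03, -0.036, 0.0]
[-1.08, -0.12, -0.03, -0.036, 0.0]
[-1.08, -0.16, -0.03, -0.036, 0.0]
[-1.07, -0.2, -0.03, -0.036, 0.0]
[-1.06, -0.24, -0.03, -0.036, 0.0]
[-1.05, -0.28, -0.03, -0.036, 0.0]
[-1.04, -0.32, -0.03, -0.036, 0.0]
```

>>> send_rows([
  [[-1, 0, 0, -0.036, 0], [-1, 0, 0, -0.036, 0], [-1, -0.1, 0, -0.036, 0], [-1, -0.1, 0, -0.036, 0], [-1, -0.1, 0, -0.036, 0], [-1, -0.2, 0, -0.036, 0], [-1, -0.2, 0, -0.036, 0], [-1, -0.2, 0, -0.036, 0], [-0.8, -0.2, 0, -0.036, 0], [0, 0, 0, -0.03, 0]],
])

```text
clock: 24.3
position: [575.9, -58.3, 84.8]
ee_rot: [0.767, -0.642, 0.004, -0.002]
contact_force: [-0.5, -0.2, -2.7]
gripper_width: 14.8
```

```bash
python3 t.py; python3 plan.py 579 -50 80 -81.7 0 1
```

```text
tool axes z [ 0.0085 -0.0025 -1.    ] x [ 0.1767 -0.9843  0.004 ] y [-0.9842 -0.1767 -0.008 ] F [-0.46484738 -0.18896134 -2.72467584] pos [575.93010011 -58.25257075  84.77408937] 24.3 14.755738647666952
from [575.9 -58.3  84.8] yaw -79.8 dist 10 n 1
[-0.76, -0.45, 0.48, 0.033, 0.0]
```

>>> send_rows([
  [[0, -0.2, 0.5, 0.017, 0], [0, -0.1, 0.5, 0.016, 0], [0, 0, 0.3, 0, 0], [0, 0, 0, 0, 0], [0, 0, 0, 0, 0]],
])

```text
clock: 24.72
position: [579.3, -55.9, 69.7]
ee_rot: [0.757, -0.654, 0.004, -0.001]
contact_force: [-0.3, -0.3, -0.9]
gripper_width: 14.7
```

```bash
python3 t.py; python3 - <<'E'
from h import *
import pickle
im,d,C=grab("wrist"); st=arm.read_state(); np.savez("w8.npz",im=im,d=d); pickle.dump(C,open("w8.pkl","wb"))
P=cloud(d,C); m=R.from_quat(st["ee_rot"]).as_matrix(); tip=np.array(st["position"])-112.5*m[:,0]+12.8*m[:,2]
print("pred tip",tip,proj(tip,C),"edge px",proj((559.6,84.1,55),C))
cv2.imwrite("pics/w8.png",cv2.resize(im,None,fx=1.5,fy=1.5)); 
E
```

```text
tool axes z [ 0.0072 -0.0026 -1.    ] x [ 0.1449 -0.9894  0.0037] y [-0.9894 -0.1449 -0.0068] F [-0.30353861 -0.26282579 -0.87934514] pos [579.25793872 -55.87007077  69.67655585] 24.7167 14.675577174496773
pred tip [562.94137322  55.35543596  56.45816544] [264.16745195 380.71708329] edge px [263.08220839 407.96814151]
```

View pics/w8.png

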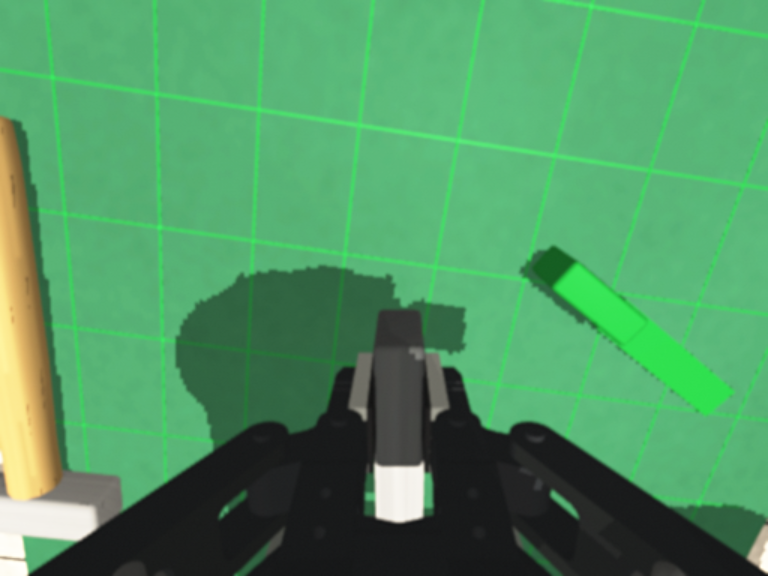

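The wrist view shows the dark handle held centrally between the pads at (398,390), with the tip hidden behind the gripper. The predicted tip is 29 mm ahead of the edge and within 1 mm sideways of the pan's mid-line. I'll lower it and advance onto the sill.

>>> send_rows([
  [[0, 0, 0.2, 0, 0], [0, 0, 0.15, 0, 0], [-0.4, 0, 0, 0, 0], [-0.5, 0, 0, 0, 0], [-0.5, 0, 0, 0, 0], [-0.4, 0, 0, 0, 0], [0, 0, 0, 0, 0]],
])

```text
clock: 25.35
position: [576.4, -37.3, 66.2]
ee_rot: [0.756, -0.655, 0.004, -0.002]
contact_force: [-0.3, 0.2, 0.2]
gripper_width: 14.8
```

```bash
cat > tip.py <<'E'
from h import *
s=arm.read_state(); m=R.from_quat(s["ee_rot"]).as_matrix(); tip=np.array(s["position"])-112.5*m[:,0]+12.8*m[:,2]
r=tip[:2]-[551,143.5]; print("tip",tip.round(2),"insertion past edge",round(float(r@[-.1442,.9895])+60,2),"lat",round(float(r@[.9895,.1442]),2))
print("zx",m[2,0].round(4),"zy",m[2,1].round(4),"yaw",np.degrees(np.arctan2(m[1,0],m[0,0])).round(2),"F along slide/lat/z",round(float(s["contact_force"][:2]@np.array([-.1442,.9895])),2),round(float(s["contact_force"][:2]@np.array([.9895,.1442])),2),round(float(s["contact_force"][2]),2),"T",np.round(s["wrist_torque"],2),s["clock"],np.round(s["position"],1))
E
python3 tip.py
```

```text
tip [560.43  74.03  53.01] insertion past edge -10.1 lat -0.69
zx 0.0036 zy -0.0075 yaw -81.79 F along slide/lat/z 0.2 -0.31 0.22 T [-0.    0.02  0.  ] 25.35 [576.4 -37.3  66.2]
```

>>> send_rows([
  [[-0.4, 0, 0.05, 0, 0], [-0.3, 0, 0.1, 0, 0], [0, 0, 0.1, 0, 0], [0, 0, 0.1, 0, 0], [0, 0, 0, 0, 0]],
])

```text
clock: 25.77
position: [575.8, -28.8, 63.4]
ee_rot: [0.757, -0.654, 0.004, -0.002]
contact_force: [-0.9, 0.1, 0.5]
gripper_width: 15.0
```

```bash
cat >> tip.py <<'E'
F=[];T=[]
for i in range(4):
    optics.get_image("scene"); q=arm.read_state(); F.append(q["contact_force"]); T.append(q["wrist_torque"])
F=np.mean(F,0); print("meanF slide",round(float(F[:2]@np.array([-.1442,.9895])),2),"lat",round(float(F[:2]@np.array([.9895,.1442])),2),"z",F[2].round(2),"T",np.mean(T,0).round(3))
E
python3 tip.py
```

```text
tip [559.66  82.5   50.14] insertion past edge -1.6 lat -0.23
zx 0.0039 zy -0.009 yaw -81.67 F along slide/lat/z 0.26 -0.86 0.51 T [0.18 0.32 0.06] 25.7667 [575.8 -28.8  63.4]
meanF slide 0.89 lat -0.23 z 0.6 T [0.332 0.27  0.068]
```

>>> send_rows([
  [[-0.3, 0, 0.02, 0, 0], [-0.3, 0, 0.02, 0, 0], [-0.3, 0, 0.02, 0, 0], [-0.3, 0, 0.02, 0, 0], [-0.3, 0, 0.02, 0, 0], [-0.3, 0, 0.02, 0, 0], [0, 0, 0, 0, 0]],
])

```text
clock: 26.55
position: [575.0, -10.4, 63.6]
ee_rot: [0.756, -0.654, 0.006, -0.003]
contact_force: [0.7, -1.0, 1.4]
gripper_width: 14.6
```

```bash
python3 tip.py
```

```text
tip [558.97 100.9   50.19] insertion past edge 16.7 lat 1.74
zx 0.0051 zy -0.0136 yaw -81.73 F along slide/lat/z -1.11 0.52 1.42 T [-0.18  0.1   0.06] 26.55 [575.  -10.4  63.6]
meanF slide 1.04 lat -0.26 z 0.89 T [0.464 0.18  0.015]
```

>>> send_rows([
  [[-0.3, 0.05, 0.03, 0, 0], [-0.3, 0.05, 0.03, 0, 0], [-0.3, 0.05, 0.03, 0, 0], [-0.3, 0.03, 0.03, 0, 0], [-0.2, 0, 0.03, 0, 0], [0, 0, 0, 0, 0]],
])

```text
clock: 27.25
position: [572.6, 3.0, 63.6]
ee_rot: [0.756, -0.654, 0.008, -0.004]
contact_force: [0.1, -2.2, 1.8]
gripper_width: 14.8
```

```bash
python3 tip.py
```

```text
tip [556.74 114.25  50.04] insertion past edge 30.23 lat 1.46
zx 0.0066 zy -0.0174 yaw -81.76 F along slide/lat/z -2.22 -0.23 1.83 T [-0.28  0.   -0.01] 27.25 [572.6   3.   63.6]
meanF slide -0.82 lat 0.11 z 3.18 T [ 0.043  0.047 -0.006]
```

>>> send_rows([
  [[-0.25, 0.04, 0.01, 0, 0], [-0.25, 0.04, 0.01, 0, 0]],
])

```text
clock: 27.62
position: [571.6, 7.4, 63.5]
ee_rot: [0.756, -0.655, 0.008, -0.005]
contact_force: [0.9, -2.6, 4.6]
gripper_width: 14.8
```

```bash
python3 tip.py
```

```text
tip [555.81 118.69  49.96] insertion past edge 34.76 lat 1.18
zx 0.0068 zy -0.0181 yaw -81.81 F along slide/lat/z -2.72 0.51 4.61 T [-0.57 -0.06 -0.08] 27.6167 [571.6   7.4  63.5]
meanF slide -1.92 lat 0.46 z 4.11 T [-0.149 -0.045  0.019]
```

>>> send_rows([
  [[-0.25, 0.04, 0.01, 0, 0], [-0.25, 0.04, 0.01, 0, 0]],
])

```text
clock: 27.98
position: [570.4, 12.0, 63.5]
ee_rot: [0.756, -0.655, 0.009, -0.005]
contact_force: [0.8, -4.1, 5.0]
gripper_width: 14.5
```

```bash
python3 tip.py
```

```text
tip [554.58 123.33  49.94] insertion past edge 39.53 lat 0.63
zx 0.0071 zy -0.0185 yaw -81.81 F along slide/lat/z -4.18 0.24 4.99 T [-0.95 -0.22  0.01] 27.9833 [570.4  12.   63.5]
meanF slide -3.06 lat 0.52 z 4.66 T [-0.558 -0.121 -0.028]
```

>>> send_rows([
  [[-0.2, 0.01, -0.03, 0, 0], [-0.2, 0.01, -0.02, 0, 0]],
])

```text
clock: 28.35
position: [569.1, 15.8, 63.6]
ee_rot: [0.756, -0.655, 0.008, -0.004]
contact_force: [1.6, -5.5, 2.7]
gripper_width: 14.8
```

```bash
python3 tip.py
```

```text
tip [553.32 127.09  49.98] insertion past edge 43.42 lat -0.07
zx 0.0071 zy -0.0173 yaw -81.84 F along slide/lat/z -5.64 0.78 2.67 T [-1.17 -0.29 -0.01] 28.35 [569.1  15.8  63.6]
meanF slide -3.73 lat 0.17 z 3.08 T [-0.785 -0.154 -0.064]
```

>>> send_rows([
  [[-0.2, 0.01, -0.01, 0, 0], [-0.2, 0.01, -0.01, 0, 0]],
])

```text
clock: 28.72
position: [568.1, 19.2, 63.6]
ee_rot: [0.756, -0.655, 0.008, -0.004]
contact_force: [2.5, -6.0, 2.2]
gripper_width: 14.6
```

```bash
python3 tip.py
```

```text
tip [552.3  130.45  49.92] insertion past edge 46.9 lat -0.59
zx 0.0078 zy -0.0163 yaw -81.84 F along slide/lat/z -6.33 1.6 2.25 T [-1.5  -0.35 -0.07] 28.7167 [568.1  19.2  63.6]
meanF slide -4.66 lat 0.76 z 2.39 T [-1.075 -0.199 -0.044]
```

>>> send_rows([
  [[-0.2, -0.01, 0, 0, 0], [-0.2, -0.02, 0, 0, 0]],
])

```text
clock: 29.08
position: [567.5, 22.0, 63.6]
ee_rot: [0.756, -0.655, 0.008, -0.003]
contact_force: [1.6, -8.4, 3.8]
gripper_width: 14.8
```

```bash
python3 tip.py; python3 - <<'E'
from h import *
D0=np.load("top.npz"); S0=np.load("scene.npz")
for n,D in(("top",D0),("scene",S0)):
    C=cam(n); P0=cloud(D["d"],C); r=P0[...,:2]-[551,143.5]; a=r@[-.1442,.9895]; b=r@[.9895,.1442]
    m=(abs(a)<54)&(abs(b)<54)&(np.hypot(a,b)>40)&(P0[...,2]>57)&(P0[...,2]<68)
    g=[optics.get_image(n) for _ in range(6)]; d=np.mean([x[1] for x in g],0); P=cloud(d,C); dz=(P-P0)[...,2]; ok=m&(abs(dz)<6)
    be=(abs(P0[...,2]-2)<6)&(abs(dz)<6)
    print(n,m.sum(),ok.sum(),"pan dz mean/med",dz[ok].mean(),np.median(dz[ok]),"sem",dz[ok].std()/ok.sum()**.5,"bench dz",np.median(dz[be]))
    cv2.imwrite(f"pics/{n}9.png",g[0][0])
E
python3 - <<'E'
import cv2
a=cv2.imread("pics/scene9.png")[60:260,150:400]; cv2.imwrite("pics/s9.png",cv2.resize(a,None,fx=3,fy=3,interpolation=cv2.INTER_CUBIC))
E
```

```text
tip [551.71 133.3   49.77] insertion past edge 49.81 lat -0.77
zx 0.0091 zy -0.0149 yaw -81.85 F along slide/lat/z -8.59 0.41 3.8 T [-1.82 -0.32 -0.07] 29.0833 [567.5  22.   63.6]
meanF slide -6.57 lat 0.35 z 3.45 T [-1.454 -0.179 -0.029]
top 1025 268 pan dz mean/med -0.3142748095657283 -0.20191006842935622 sem 0.1173683100592177 bench dz -0.009978455080272397
scene 529 216 pan dz mean/med -0.31327855013368255 -0.3277334167026993 sem 0.15057488800400956 bench dz -0.08275978302151543
```

View pics/s9.png

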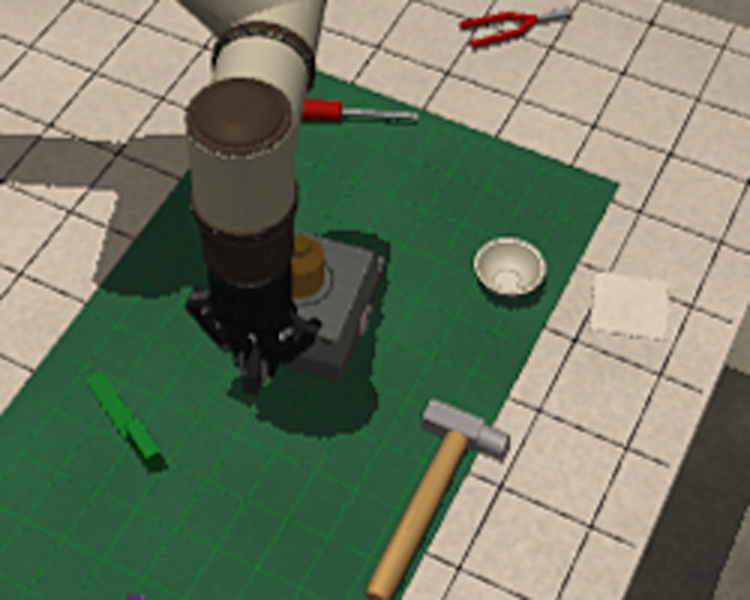

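The scene view shows the weight on the pan and the blade held at the lip, with the other tools undisturbed. The pan is 0.3 mm below its empty height, so about 1 mm of lift, and the drag is about 6 to 8 N. I'll hold here and check that it stays put.

>>> send_rows([
  [[0, 0, 0, 0, 0], [0, 0, 0, 0, 0], [0, 0, 0, 0, 0]],
])

```text
clock: 30.13
position: [567.4, 22.2, 63.6]
ee_rot: [0.755, -0.655, 0.008, -0.003]
contact_force: [0.9, -3.7, 2.1]
gripper_width: 14.8
```

```bash
python3 tip.py; python3 - <<'E'
from h import *
for n in("top","scene"):
    D=np.load(n+".npz")
    C=cam(n); P0=cloud(D["d"],C); r=P0[...,:2]-[551,143.5]; a=r@[-.1442,.9895]; b=r@[.9895,.1442]
    m=(abs(a)<54)&(abs(b)<54)&(np.hypot(a,b)>40)&(P0[...,2]>57)&(P0[...,2]<68)
    g=[optics.get_image(n)[1] for _ in range(8)]; P=cloud(np.mean(g,0),C); dz=(P-P0)[...,2]; ok=m&(abs(dz)<6); print(n,dz[ok].mean(),np.median(dz[ok]),dz[ok].std()/ok.sum()**.5)
E
python3 tip.py
```

```text
tip [551.72 133.46  49.81] insertion past edge 49.96 lat -0.74
zx 0.0085 zy -0.0151 yaw -81.87 F along slide/lat/z -3.75 0.39 2.08 T [-0.88 -0.12  0.01] 30.1333 [567.4  22.2  63.6]
meanF slide -4.43 lat 0.56 z 2.74 T [-0.857 -0.156 -0.015]
top -0.3085170949545567 -0.22237646228973063 0.11398081534016477
scene -0.30701645080069834 -0.35494042749519394 0.1511187026149914
tip [551.7  133.46  49.8 ] insertion past edge 49.97 lat -0.76
zx 0.0085 zy -0.0151 yaw -81.87 F along slide/lat/z -4.57 0.11 2.57 T [-0.81 -0.15 -0.03] 31.1333 [567.4  22.2  63.6]
meanF slide -4.31 lat 0.27 z 3.66 T [-0.856 -0.16  -0.002]
```

Steady over a second, still gripped. I'm handing it in.

```bash
python3 -c "
from bench import job; print(job.job_done())"
```

```text
the job is handed in; nothing more can be done
None
```

The weight is on the pan and released. The blade is held snug under the loaded pan edge, and I've handed the job in at about 31 s of the 72 s allowed.

- **Weight:** It stands upright at (550.5, 142.4), about 1 mm from the measured pan centre. While I carried it the tool tilted by up to about 5°. I partly corrected that before setting the weight down, so one edge touched first. I also pressed to about 11 N on the way down, then eased off before letting go.
- **Blade depth:** The tip is about 50 mm past the pan edge and about 0.8 mm off its mid-line.
- **Pan lift:** The pan sits 0.3 ± 0.15 mm below its empty height. The weight alone should sink it about 1.3 mm, so the lift is roughly 1 mm and the pan force about 5 N. The 1.3 mm comes from the roughly 6.5 N felt while carrying the weight. The one camera check of the loaded pan gave 0.95 mm, which would make the lift about 0.65 mm; both are within the snug range.
- **Drag:** It rose to 8.6 N during the last push, with the blade also pressed on the stop plate at about 5 N. Held still, about 4.4 N remains.
- **Hold:** The blade's position did not change over a one-second check, and the grip stayed closed at 14.8 mm.
- **Not fully flat by the readings:** The measured tool pitch is about 0.5° tip-down compared with the grasp. I could not tell whether the blade itself is off flat by that much.

The last scene view showed the bowl, hammer, screwdriver and green look-alike undisturbed. The bench block was out of that picture and the purple look-alike was only just at its edge, but the arm never worked near either of them.

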